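# Lay the sharpening slip down in its case and shut the lid

## Robot

A 7-joint arm with a two-finger parallel gripper is mounted at the origin on the work surface. World frame = base frame: x ahead of the robot, y to its left, z up, the work surface at z = 0. Lengths are in mm, angles in rad, forces in N, time in s.
With the tool pointing down it reaches from about 400 to 875 mm from the base axis. Payload 4.4 kg.
Tool frame: the origin (TCP) lies at the very end of the fingers, on their centre line; the grasp point (between the pads) lies 19 mm behind it; z points along the fingers, y is the line along which they close (so a half turn about z gives the same grasp; the last joint's range is limited). The gripper opens to 85 mm and grips with 20 to 120 N. Pads are 22 mm wide; open, the fingers measure 114 mm over their backs; the gripper's body (76 mm by 85 mm) begins 54 mm behind the grasp point. The pads swing forward as they close: fully open they stand 13 mm farther back than shut.
Start: joints at [1.175, 0.628, 0.038, 1.517, -0.027, 0.996, -0.02], TCP at [210.533, -614.975, 231.313] pointing down, gripper open.
Joint ranges: [-3.06, 3.06], [-0.37, 2.12], [-1.25, 1.32], [0.18, 2.47], [-1.1, 4.24], [0.23, 1.98], [-2.94, 2.94]. Speed limits (rad/s): [2.57, 2.57, 3.14, 3.14, 3.14, 3.14, 3.14].

## Interface

Orientations are given as [roll, pitch, yaw] about the fixed x, y, z axes, in that order (R = Rz(yaw) Ry(pitch) Rx(roll)).
In Python, from cell import ctrl gives the robot as it stands.
- The arm moves only by the tool step_arm, never from a script. Its argument "series" is a list that holds one entry, the list of rows, each a list of 7 numbers: the turn, a rotation vector about the tool's x, y, z as a fraction of full scale, then the shift along the tool's x, y, z as a fraction of full scale, then the closure, from 0 (fully open) to 1 (shut). In form: [[[ax, ay, az, tx, ty, tz, gripper], ...]]. A call has 1 to 12 rows; each row shifts and turns the commanded pose from where the row before left it, along the tool's axes as they then stand; what a row does not reach is not made up. Full scale, the value 1, is 150 mm for a shift and 45 degrees for a turn. A row lasts 1/10 s, in which the tool goes at most 50 mm and 8.59 degrees, less where a joint would pass 70% of its speed; a pose out of reach is approached as far as the arm can. A call with a number of a shift or a turn outside -1 to 1 is refused whole. A call with a gripper value outside its range is refused whole. The fingers move at their own pace and stop on an object; the grip force is fixed at half the most. Time passes only in rows, so rows that do not move let the fingers close. It gives the time, the measured TCP pose, the force, the opening and the grip force at its end, in the units of the state.
- ctrl.read_state(): the state, without advancing time (a new reading comes with each control period).
- ctrl.get_image(name): name is "side" or "top" or "wrist"; returns a dict with "img" (384x512x3 uint8, red, green, blue), "fx", "fy", "cx", "cy" (pixels), "dist" ([k1, k2, p1, p2, k3] as OpenCV has them; the pictures are not rectified), "R" (3x3) and "t" (3): a world point X has camera coordinates R X + t. Camera axes: x right, y down, z forward; pixel columns grow to the right and rows downward; lengths in mm; the calibration is good to about 2 mm. A picture is of the moment at which its call begins. There is no depth.
- ctrl.finish_job(): hands the job in; it is judged then, once.
Trained networks look in a picture, given as the dict that the camera call returned (one of the last four; its "shot" number tells which), for a name from the list of things; names that differ only in an ending like _2 or _b are one class to them, and where a whole thing is asked for, a point or a joint stands for the part that bears it (a point fixed in the world has none). Each returns a list of dicts, best first, with "score" (0 to 1); they miss things now and then, are a little off and sometimes report something else, mostly with a low value. They report only what shows in the picture. A call takes as long as a camera call.
- ctrl.recognise(picture, thing): "centre" ([column, row] in pixels, amid what is visible of it).
The state is a dict: "clock": time; "qpos": joint angles; "qd": joint speeds; "tau": joint torques, N m; "eef_pos": TCP position; "tool_rot": TCP orientation; "force": force on the tool from outside, world axes, zero at the start; "torque": the same for the moment, N m; "width": finger opening in mm; "gripper_force": force on a finger pad.
Only numpy, scipy, OpenCV 4.12 (cv2) and the standard library are available. Lean on these libraries where they do the work, as an engineer would, in place of code of your own. Each camera call takes 0.05 s, during which the arm holds its last target. There are 200 camera calls.

## Task

The round sharpening slip has been left standing on end in its open wooden case. Push it over so that it lies down inside the case, then push the open lid over until the case is fully shut. Only push: the slip is not to be picked up, and the two bishops, the knight and the brass wheel are to be left where they are.

Things in the scene. Friction and masses are not known exactly. Their poses are not given: they have to be found in the camera images.
- slip: the sharpening slip: a plain graphite-grey solid cylinder, 28 mm diameter, 110 mm long, about 155 g, loose. Origin at the centre of the end it stands on; its z runs along its length (straight up at the start). It stands on the case floor near the case's -y end and is free to tip towards the case's +y, where there is room for it to lie
- slip_center (a point): the middle of the sharpening slip, on its axis, 55 mm from either end
- case: the brown wooden case, fixed to the bench: an open-topped box, outside 52 mm (its x) by 172 mm (its y) by 40 mm high, walls and floor 6 mm thick, so 40 x 160 mm inside. Origin at the centre of its underside on the bench, z up; x points away from the hinge side, y along the length from the end where the slip stands towards the end it should fall to
- lid (a joint): angle of the case's lid in rad: 0 is fully shut (lying level on the walls), grows as it opens; it starts open past upright, leaning back over the hinge side (1.75 to 2.1), and stops at 2.15. The hinge is stiff: the lid stays wherever it is left, and moves with about 1 N at its free edge. The lid is a brown wooden board 172 mm along the hinge, 6 mm thick, its free edge 56 mm from the hinge; shut, its top face is 46 mm above the bench
- lid_hinge (a point): middle of the lid's hinge line, 26 mm to -x of the case's origin and 40 mm above the bench; the hinge line runs along the case's y
- lid_edge (a point): middle of the lid's free edge, 56 mm from the hinge; moves with the lid
- bishop_a: a turned beech bishop, 32 mm across its round base, 79 mm tall, standing loose on the bench; origin at the centre of its underside, z up along it. Bystander
- bishop_b: a turned beech bishop, 32 mm across its round base, 79 mm tall, standing loose on the bench; origin at the centre of its underside, z up along it. Bystander, like the other one
- knight: an ivory-coloured acrylic knight (horse's head on a round base), 32 mm across the base, 71 mm tall, standing loose on the bench; origin at the centre of its underside, z up. Bystander
- wheel: a brass tailstock wheel handle lying flat and loose on the bench: 90 mm across, three spokes, a crank knob on the rim rising to 36 mm; origin at the centre of its underside, z up. It lies off the case's +y end. Bystander

How it is judged (in metres and radians):
On the way, in this order (a step that is already met when the one before it is completed fails the run):
1. the slip lies flat inside the case, the lid still open (angle between slip's own z axis and vertical between 1.47 and 1.67 rad and z of slip_center in the frame of case below 0.027 m and x of slip_center in the frame of case between -0.015 and 0.015 m and y of slip_center in the frame of case between -0.045 and 0.045 m and value of joint lid above 0.5 rad), for 0.2 s.
2. the lid is pushed fully shut over it (value of joint lid below 0.06 rad), for 0.2 s.
At the end, for the whole second after the job is handed in: The slip lies flat (within 0.1 rad of level) inside the case, at rest, the lid is shut to within 0.06 rad (about 3 mm at its edge), and the bishops, knight and wheel are within 15 mm of where they began and upright or flat as before (angle between slip's own z axis and vertical between 1.47 and 1.67 rad and z of slip_center in the frame of case below 0.027 m and x of slip_center in the frame of case between -0.015 and 0.015 m and y of slip_center in the frame of case between -0.045 and 0.045 m and value of joint lid below 0.06 rad and linear speed of slip below 0.02 m/s and distance of each of bishop_a, bishop_b, knight, wheel from where it was at the start of the episode below 0.015 m and angle between each of bishop_a, bishop_b, knight, wheel's own z axis and vertical below 0.2 rad); the robot touches nothing.
It fails at once if the slip is lifted or carried: the end it stands on rises more than 35 mm above the case's underside, or the slip leaves the case (z of slip in the frame of case above 0.035 m or horizontal distance between slip_center and case above 0.1 m).
It fails at once if a chessman or the brass wheel is shifted more than 15 mm or tipped (distance of any of bishop_a, bishop_b, knight, wheel from where it was at the start of the episode above 0.015 m or angle between any of bishop_a, bishop_b, knight, wheel's own z axis and vertical above 0.3 rad).
It also fails if it takes over 45 s, if anything falls off the work surface, if the arm or the gripper's body presses on something with over 40 N, if the wrist force passes 120 N, or if a joint passes its speed limit or range.

## Working session

There is one attempt and no reset: what is moved stays moved. The work goes in short steps, Python scripts to look and compute and a tool call to move; the robot and the scene stay as the last step left them, time stands still between calls to the robot, and variables do not carry over. Pictures are saved under pics/ and viewed, at most 10 in all, crops included, and the job is handed in when it is done.

Besides the shell and the picture viewer there is one more tool, called after "Emit:" as name(argument=value, ...), one argument or row to a line, values as JSON. step_arm: Moves the arm, as the interface text tells. Shift numbers are shares of 150 mm and turn numbers shares of 45 degrees, none past 1 either way. Its arguments: {"type":"object","properties":{"series":{"type":"array","items":{"type":"array","items":{"type":"array","items":{"type":"number","minimum":-1,"maximum":1}}}}},"required":["series"]}

```bash
mkdir -p pics; ls
python3 - <<'E'
from cell import ctrl
import cv2,numpy as np
for n in ("top","side"):
    p=ctrl.get_image(n); cv2.imwrite(f"pics/{n}0.png",p["img"][:,:,::-1])
    print(n,p["fx"],p["fy"],p["cx"],p["cy"],p["dist"],np.round(p["R"],4).tolist(),np.round(p["t"],1))
    for t in ("slip","case","lid","bishop_a","knight","wheel"):
        print(t,[(np.round(d["centre"],1).tolist(),round(d["score"],2)) for d in ctrl.recognise(p,t)][:3])
s=ctrl.read_state();print(s["eef_pos"],s["tool_rot"],s["clock"])
E
```

```text
pics
top 399.07909803084704 399.07909803084704 262.7401833953937 191.28356103601956 [-0.06179276  0.          0.          0.          0.        ] [[0.0029, -0.9996, 0.0277], [-0.9984, -0.0044, -0.0566], [0.0567, -0.0275, -0.998]] [ 29.  601.1 768. ]
slip [([376.5, 219.6], 0.66)]
case [([342.3, 234.5], 0.65)]
lid [([349.0, 242.4], 0.74), ([293.2, 183.7], 0.33)]
bishop_a [([324.9, 165.0], 0.78), ([295.3, 184.7], 0.59)]
knight [([371.0, 169.4], 0.76)]
wheel [([262.4, 236.9], 0.83)]
side 450.4464725679202 450.4464725679202 258.62988728588505 195.74677254222925 [0.03547318 0.         0.         0.         0.        ] [[0.7201, -0.6939, 0.0044], [-0.419, -0.4399, -0.7943], [0.5531, 0.5701, -0.6075]] [-408.8  356.1  518.4]
slip [([334.3, 289.2], 0.77), ([368.6, 288.5], 0.43)]
case [([300.0, 303.0], 0.56)]
lid [([291.3, 297.9], 0.83)]
bishop_a [([331.5, 254.3], 0.97), ([289.5, 248.5], 0.95)]
knight [([369.4, 285.4], 0.56)]
wheel [([224.1, 265.6], 0.65), ([369.9, 285.7], 0.59)]
[ 210.53805787 -614.96659501  231.34023587] [ 3.14154132e+00 -3.44408967e-05  3.29785877e-01] 0.7
```

Run:
```python
import cv2
a=cv2.imread("pics/top0.png")[130:280,215:415];cv2.imwrite("pics/top0c.png",cv2.resize(a,None,fx=4,fy=4,interpolation=cv2.INTER_CUBIC))
a=cv2.imread("pics/side0.png")[200:350,190:390];cv2.imwrite("pics/side0c.png",cv2.resize(a,None,fx=4,fy=4,interpolation=cv2.INTER_CUBIC))
```

```text
(no output)
```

View pics/top0c.png

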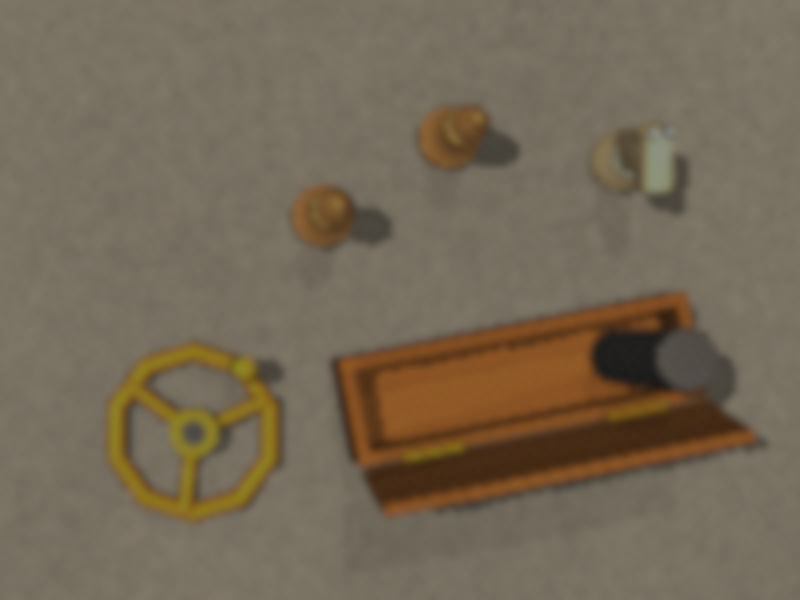

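View pics/side0c.png

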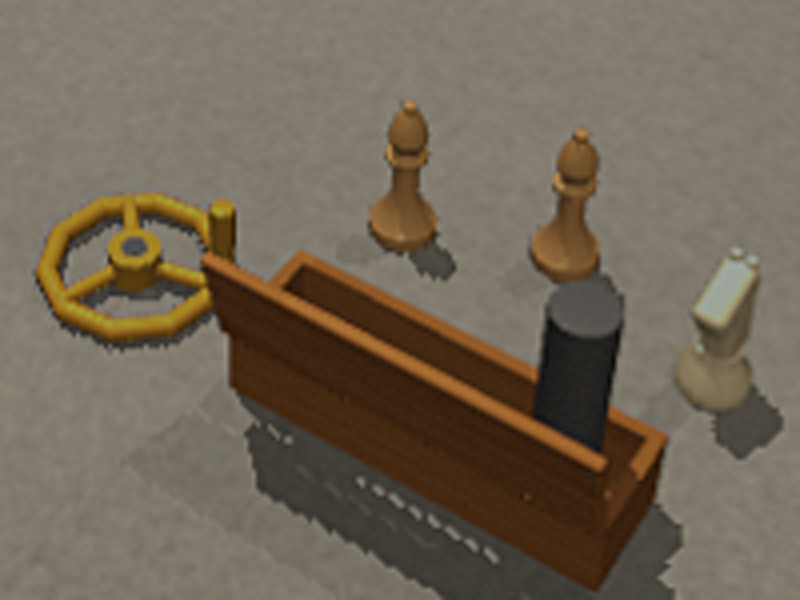

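View pics/side0.png

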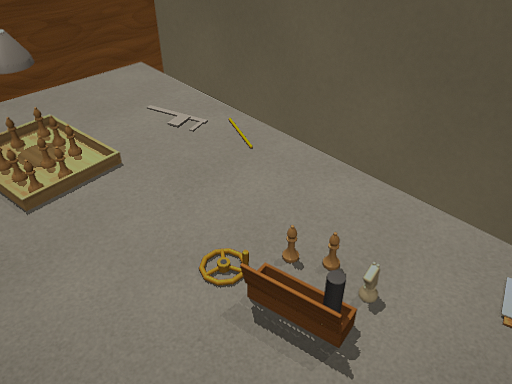

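The top crop (offset 215,130, ×4) shows the case's open top, with its +x corners at about (335,358) and (688,294). The slip's top is at (688,360), the lid leans back towards the robot, the wheel is at (195,432), and the bishops and knight are on the far side. The side crop (offset 190,200) shows the same layout, with the lid's edge running from (205,257) to (605,465).

```bash
cat > h.py <<'E'
import numpy as np,cv2
from cell import ctrl
from scipy.optimize import least_squares
def proj(p,X):
    X=np.atleast_2d(X).astype(float);K=np.array([[p["fx"],0,p["cx"]],[0,p["fy"],p["cy"]],[0,0,1]])
    return cv2.projectPoints(X,cv2.Rodrigues(np.array(p["R"]))[0],np.array(p["t"],float),K,np.array(p["dist"]))[0][:,0]
def back(p,uv,z):
    K=np.array([[p["fx"],0,p["cx"]],[0,p["fy"],p["cy"]],[0,0,1]])
    n=cv2.undistortPoints(np.array([[uv]],float),K,np.array(p["dist"]))[0,0]
    R=np.array(p["R"]);d=R.T@np.r_[n,1];c=-R.T@np.array(p["t"]);return c+d*(z-c[2])/d[2]
E
python3 - <<'E'
from h import *
T=ctrl.get_image("top");S=ctrl.get_image("side")
t=lambda u,v:(215+u/4,130+v/4); s=lambda u,v:(190+u/4,200+v/4)
def pts(q):
    cx,cy,yaw,lid,sx,sy=q
    a=-26+56*np.cos(lid);z=40+56*np.sin(lid)
    f=lambda L:np.array([[cx+np.cos(yaw)*x-np.sin(yaw)*y,cy+np.sin(yaw)*x+np.cos(yaw)*y,zz] for x,y,zz in L])
    return f([(26,86,40),(26,-86,40),(-26,86,40),(a,86,z),(a,-86,z),(sx,sy,116)]),f([(26,86,40),(26,-86,40),(-26,-86,0),(-26,86,0),(a,86,z),(a,-86,z),(sx,sy,116)])
mt=np.array([t(335,358),t(688,294),t(357,465),t(386,515),t(757,438),t(688,360)])
ms=np.array([s(303,252),s(665,438),s(600,588),s(232,388),s(205,257),s(605,465),s(586,308)])
def r(q):
    a,b=pts(q);return np.r_[(proj(T,a)-mt).ravel(),(proj(S,b)-ms).ravel()]
g=back(T,t(530,400),40)
o=least_squares(r,[g[0],g[1],0.2,1.9,0,-55],loss="soft_l1",x_scale=[10,10,.1,.1,5,5])
print(np.round(o.x,3),o.cost);print(np.round(o.fun.reshape(-1,2),1).tolist())
for n,u,z in (("bishA",(450,137),0),("bishB",(323,217),0),("knight",(617,160),0),("wheel",(195,432),10)):print(n,back(T,t(*u),z).round())
for n,u in (("bish",(403,240)),("bish",(566,265)),("knight",(713,390))):print(n,back(S,s(*u),0).round())
E
```

```text
[ 5.36457e+02 -1.28728e+02  1.93000e-01  1.87700e+00 -1.11200e+00
 -5.45520e+01] 5.027594940467651
[[1.2, 0.3], [-0.2, -0.7], [1.0, 0.4], [-0.4, -0.2], [0.2, 0.1], [0.3, 0.3], [-0.4, -1.4], [1.5, -0.9], [-0.6, 1.3], [-0.3, -0.5], [-0.6, -0.7], [0.1, 0.4], [0.0, -0.5]]
bishA [ 657. -101.    0.]
bishB [616. -36.   0.]
knight [ 646. -186.    0.]
wheel [509.  29.  10.]
bish [610. -41.   0.]
bish [ 652. -103.    0.]
knight [ 640. -191.    0.]
```

Emit:
step_arm(
  series=[
    [[0, 0, 0.174, 0, 0, 0, 1], [0, 0, 0, 0.25, -0.19, 0, 1], [0, 0, 0, 0.25, -0.19, 0, 1], [0, 0, 0, 0.25, -0.19, 0, 1], [0, 0, 0, 0.25, -0.19, 0, 1], [0, 0, 0, 0.25, -0.19, 0, 1], [0, 0, 0, 0.25, -0.19, 0, 1], [0, 0, 0, 0.25, -0.19, 0, 1], [0, 0, 0, 0.25, -0.19, 0, 1], [0, 0, 0, 0.25, -0.19, 0, 1], [0, 0, 0, 0.25, -0.19, 0, 1], [0, 0, 0, 0, 0, 0, 1]],
  ],
)

```text
clock: 2.0
eef_pos: [529.7, -254.9, 231.3]
tool_rot: [-3.138, -0.005, 0.205]
force: [0.3, -0.2, -0.9]
width: 0.3
gripper_force: 0.0
```

```bash
cat >> h.py <<'E'
def incase(w,c=(536.457,-128.728),a=0.193):
    d=np.array(w[:2])-c;return np.round([d[0]*np.cos(a)+d[1]*np.sin(a),-d[0]*np.sin(a)+d[1]*np.cos(a),w[2]],1)
def st():
    s=ctrl.read_state();print("case frame",incase(s["eef_pos"]),"rot",np.round(s["tool_rot"],3),"F",np.round(s["force"],1),"w",round(s["width"],1),"t",s["clock"])
E
python3 -c "from h import *;st()"
```

```text
case frame [ -30.8 -122.6  231.3] rot [-3.138 -0.005  0.205] F [ 0.3 -0.2 -0.9] w 0.3 t 2.0
```

Emit:
step_arm(
  series=[
    [[0, 0, 0.015, 0.2, 0, 0, 1], [0, 0, 0, 0, 0, 0.28, 1], [0, 0, 0, 0, 0, 0.28, 1], [0, 0, 0, 0, 0, 0.28, 1], [0, 0, 0, 0, 0, 0, 1], [0, 0, 0, 0, 0, 0, 1]],
  ],
)

```text
clock: 2.6
eef_pos: [553.3, -257.8, 105.6]
tool_rot: [-3.141, 0.001, 0.181]
force: [0.3, 0.5, 0.4]
width: 0.1
gripper_force: 0.0
```

Run:
```python
from h import *
st()
p=ctrl.get_image("side");cv2.imwrite("pics/s1.png",cv2.resize(p["img"][130:350,190:440,::-1],None,fx=2.5,fy=2.5,interpolation=cv2.INTER_CUBIC))
```

```text
case frame [  -8.2 -129.9  105.6] rot [-3.141e+00  1.000e-03  1.810e-01] F [0.3 0.5 0.4] w 0.1 t 2.6
```

View pics/s1.png

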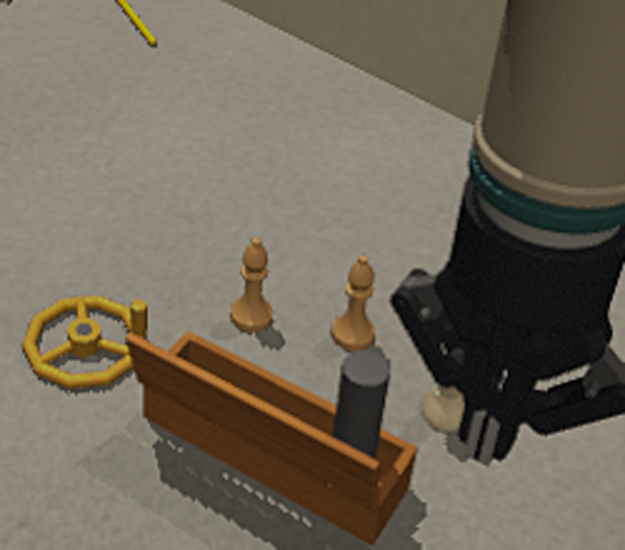

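The gripper is behind the slip's -y side with its fingers at slip-top height, clear of the knight. The slip, lid and chessmen are unchanged.

Emit:
step_arm(
  series=[
    [[0, 0, -0.015, 0.045, -0.13, 0.03, 1], [0, 0, 0, 0, -0.13, 0, 1], [0, 0, 0, 0, -0.05, 0, 1], [0, 0, 0, 0, -0.05, 0, 1], [0, 0, 0, 0, -0.05, 0, 1], [0, 0, 0, 0, 0, 0, 1]],
  ],
)

```text
clock: 3.25
eef_pos: [548.6, -195.3, 101.5]
tool_rot: [3.142, -0.001, 0.194]
force: [0.8, 0.0, -0.0]
width: 0.4
gripper_force: 0.0
```

```bash
python3 -c "from h import *;st()"
```

```text
case frame [ -0.8 -67.7 101.5] rot [ 3.142e+00 -1.000e-03  1.940e-01] F [ 0.8  0.  -0. ] w 0.4 t 3.25
```

Emit:
step_arm(
  series=[
    [[0, 0, 0, 0, -0.04, 0, 1], [0, 0, 0, 0, -0.04, 0, 1], [0, 0, 0, 0, -0.04, 0, 1], [0, 0, 0, 0, -0.04, 0, 1], [0, 0, 0, 0, 0, 0, 1], [0, 0, 0, 0, 0, 0, 1], [0, 0, 0, 0, 0, 0, 1]],
  ],
)

```text
clock: 3.95
eef_pos: [543.8, -172.7, 100.8]
tool_rot: [3.141, -0.0, 0.193]
force: [-0.4, -0.8, 0.5]
width: 0.2
gripper_force: 0.0
```

Run:
```python
from h import *
st()
p=ctrl.get_image("side");cv2.imwrite("pics/s2.png",cv2.resize(p["img"][130:350,190:440,::-1],None,fx=2.5,fy=2.5,interpolation=cv2.INTER_CUBIC))
```

```text
case frame [ -1.2 -44.6 100.8] rot [ 3.141 -0.     0.193] F [-0.4 -0.8  0.5] w 0.2 t 3.95
```

View pics/s2.png

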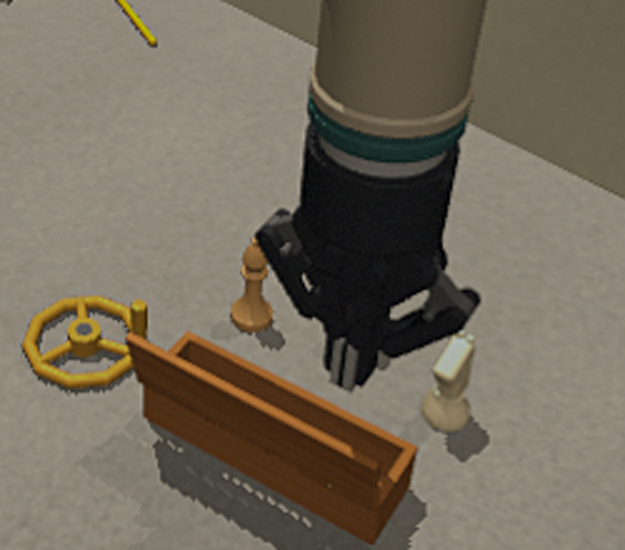

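The slip is no longer standing: it has gone down behind the lid, out of this view. I'll back off over the lid and check from the top.

Emit:
step_arm(
  series=[
    [[0, 0, 0, 0, 0, -0.28, 1], [0, 0, 0, -0.31, 0, 0, 1], [0, 0, 0, -0.31, 0, 0, 1], [0, 0, 0, 0, -0.3, 0, 1], [0, 0, 0, 0, 0, 0, 1], [0, 0, 0, 0, 0, 0, 1]],
  ],
)

```text
clock: 4.6
eef_pos: [444.3, -145.5, 143.1]
tool_rot: [3.141, -0.001, 0.195]
force: [0.2, -0.9, -0.3]
width: 0.2
gripper_force: 0.0
```

Run:
```python
from h import *
st()
p=ctrl.get_image("top");cv2.imwrite("pics/t2.png",cv2.resize(p["img"][130:280,215:415,::-1],None,fx=4,fy=4,interpolation=cv2.INTER_CUBIC))
```

```text
case frame [-93.7   1.2 143.1] rot [ 3.141e+00 -1.000e-03  1.950e-01] F [ 0.2 -0.9 -0.3] w 0.2 t 4.6
```

View pics/t2.png

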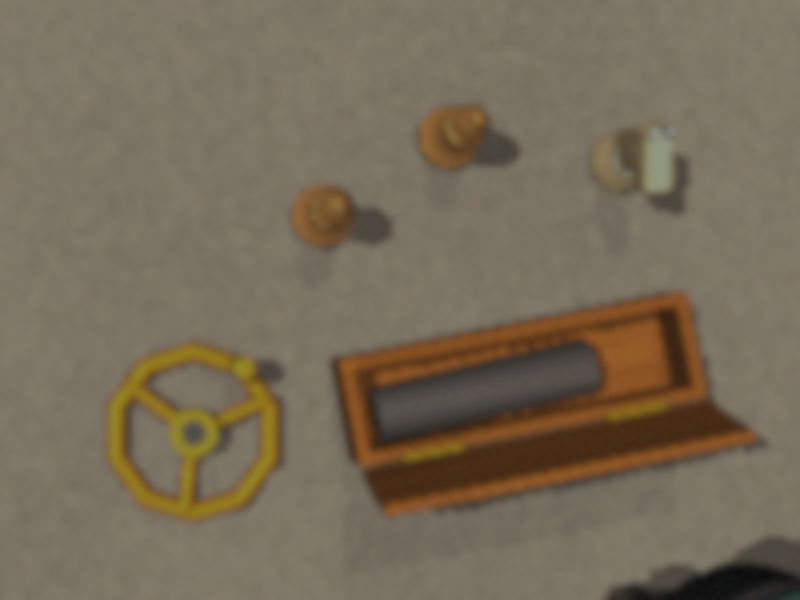

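From the top, the slip lies flat along the case from the +y wall to about (600,370), the lid is still open, and all bystanders are unmoved. Next I'll push the lid over from behind.

Emit:
step_arm(
  series=[
    [[0, 0, 0, 0, 0, 0.21, 1], [0, 0, 0, 0, 0, 0.21, 1], [0, 0, 0, 0.14, 0, 0, 1], [0, 0, 0, 0.07, 0, 0, 1], [0, 0, 0, 0.06, 0, -0.01, 1], [0, 0, 0, 0.07, 0, 0, 1], [0, 0, 0, 0.08, 0, -0.01, 1], [0, 0, 0, 0.07, 0, 0.01, 1], [0, 0, 0, 0.07, 0, 0.03, 1], [0, 0, 0, 0, 0, 0, 1]],
  ],
)

```text
clock: 5.65
eef_pos: [528.2, -129.2, 76.4]
tool_rot: [3.141, -0.002, 0.194]
force: [-0.8, 1.4, -0.5]
width: 0.3
gripper_force: 0.0
```

Run:
```python
from h import *
st()
p=ctrl.get_image("side");cv2.imwrite("pics/s3.png",cv2.resize(p["img"][130:350,190:440,::-1],None,fx=2.5,fy=2.5,interpolation=cv2.INTER_CUBIC))
```

```text
case frame [-8.2  1.1 76.4] rot [ 3.141e+00 -2.000e-03  1.940e-01] F [-0.8  1.4 -0.5] w 0.3 t 5.65
```

View pics/s3.png

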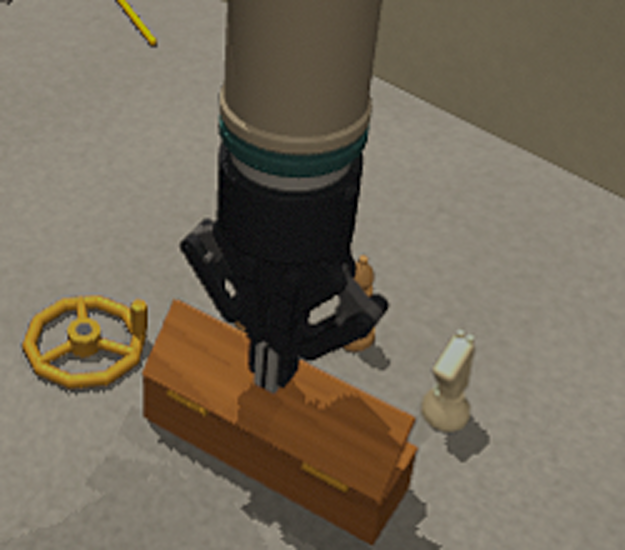

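The lid has been pushed past upright to about 45° and follows the fingers. I'll carry on along the arc down to shut.

Emit:
step_arm(
  series=[
    [[0, 0, 0, 0.05, 0, 0.055, 1], [0, 0, 0, 0.04, 0, 0.07, 1], [0, 0, 0, 0.02, 0, 0.04, 1], [0, 0, 0, 0, 0, 0.03, 1], [0, 0, 0, 0, 0, 0.015, 1], [0, 0, 0, 0, 0, 0, 1]],
  ],
)

```text
clock: 6.3
eef_pos: [542.7, -126.6, 46.0]
tool_rot: [-3.141, -0.001, 0.193]
force: [-1.3, 1.4, 8.1]
width: -0.1
gripper_force: 4.2
```

Emit:
step_arm(
  series=[
    [[0, 0, 0, 0, 0, 0.007, 1], [0, 0, 0, 0, 0, 0, 1], [0, 0, 0, 0, 0, 0, 1]],
  ],
)

```text
clock: 6.6
eef_pos: [542.7, -126.6, 45.9]
tool_rot: [-3.141, -0.001, 0.193]
force: [-2.6, 1.1, 16.5]
width: 0.0
gripper_force: 8.2
```

Emit:
step_arm(
  series=[
    [[0, 0, 0, 0, 0, -0.1, 1], [0, 0, 0, 0, 0, -0.3, 1], [0, 0, 0, 0, 0, -0.3, 1], [0, 0, 0, -0.33, 0, 0, 1], [0, 0, 0, -0.33, 0, 0, 1], [0, 0, 0, 0, 0, 0, 1], [0, 0, 0, 0, 0, 0, 1]],
  ],
)

```text
clock: 7.3
eef_pos: [444.0, -146.1, 149.4]
tool_rot: [-3.141, 0.001, 0.191]
force: [1.0, -0.6, 0.1]
width: -0.3
gripper_force: 0.0
```

Run:
```python
from h import *
st()
a=ctrl.get_image("side")["img"][200:350,190:390,::-1];b=ctrl.get_image("top")["img"][130:280,215:415,::-1]
cv2.imwrite("pics/f.png",cv2.resize(np.vstack([a,b]),None,fx=2,fy=2,interpolation=cv2.INTER_CUBIC))
```

```text
case frame [-94.    0.6 149.4] rot [-3.141e+00  1.000e-03  1.910e-01] F [ 1.  -0.6  0.1] w -0.3 t 7.3
```

View pics/f.png

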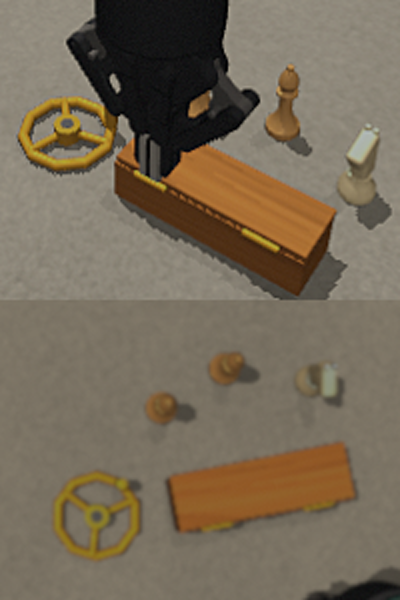

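The lid is fully shut: contact was firm at z = 46 mm and it stayed level. The bystanders are where they were and the robot is clear.

```bash
python3 -c "from cell import ctrl;print(ctrl.finish_job())"
```

```text
the job is handed in; nothing more can be done
None
```

The slip was pushed over and lies flat in the case, the lid is pushed fully shut, and the bishops, knight and wheel look unmoved in the final pictures; the job was handed in at about 7 s, with no verdict returned.

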